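Start the crank screw of the sample-cell clamp

ROBOT

A 6-joint arm with a two-finger parallel gripper is mounted at the origin on the work surface. World frame = base frame: x ahead of the robot, y to its left, z up, the work surface at z = 0. Lengths are in m, angles in rad, forces in N, time in s.
With the tool pointing down it reaches from about 0.15 to 0.775 m from the base axis. Payload 6.1 kg.
Tool frame: the origin (TCP) lies between the finger pads; the fingertips stand 19 mm ahead of it and the grasp point (between the pads) is the TCP (env.tcp_to_tips is the distance from the TCP to the fingertips, in m); z points along the fingers, y is the direction in which the jaws open and shut (so a half turn about z gives the same grasp; the last joint's range is limited). The gripper opens to 85 mm and grips with 20 to 120 N. Pads are 22 mm wide; open, the fingers measure 114 mm over their backs; the gripper's body (76 mm by 85 mm) begins 54 mm behind the grasp point. The pads swing forward as they close: fully open they stand 13 mm farther back than shut.
Start: joints at [-1.302, 0.126, -0.04, 1.405, 0, 1.571], TCP at [0.139, -0.506, 0.25] pointing down, gripper open.
Joint ranges: [-2.72, 2.72], [-0.95, 1.95], [-1.27, 1.35], [-1.78, 2.02], [-1.46, 1.47], [-3.14, 3.14]. Speed limits (rad/s): [2.39, 2.39, 3.01, 3.14, 3.14, 3.14].

INTERFACE

Orientations are given as a unit quaternion [x, y, z, w].
In Python, from bench import env gives the robot as it stands. The module is installed in compiled form; this text tells all that it offers. Calls block until the motion is done:
- env.goto(position, orientation): joint-space move of the TCP to a pose.
- env.line_to(position, attitude=None, max_speed=0.15): straight line of the TCP; attitude=None keeps the orientation; max_speed is the mean speed in m/s.
- env.goto_joints(angles): joint-space move.
- env.grip(opening): finger opening in m; the grip force is fixed at half the most; returns when the fingers have stopped.
- env.dwell(seconds).
- env.inverse_kinematics(position, orientation): joint angles nearest the present ones, or None.
- env.get_state(): the state.
- env.capture(name): name is "side" or "top"; returns (picture, depth): 420x560x3 uint8, red, green, blue; 420x560 float32, m along the optical axis (not along the pixel's ray), 0 where there is no reading.
- env.get_calibration(name): a dict with "camera_matrix" (3x3 intrinsics, pixels), "extrinsics" (4x4, takes a point from camera to world coordinates). Camera axes: x right, y down, z forward; pixel columns grow to the right and rows downward; lengths in m; the calibration is good to about 2 mm. A picture is of the moment at which its call begins. get_calibration takes no time and is no camera call.
A pose or a line that the arm cannot do raises env.IKError and nothing moves.
- env.job_done(): hands the job in, once; it reports no verdict.
Trained networks look in the newest picture that a camera, given by its name, has taken for a name from the list of things; names that differ only in an ending like _2 or _b are one class to them, and where a whole thing is asked for, a point or a joint stands for the part that bears it (a point fixed in the world has none). Each returns a list of dicts, best first, with "p" (0 to 1); they miss things now and then, are a little off and sometimes report something else, mostly with a low value. They report only what shows in the picture. A call takes as long as a camera call.
- env.spot_in(thing, camera): "extent" ([left, top, right, bottom] in pixels, round what is visible of it).
- env.masks_of(thing, camera): "mask" (420x560 bool, what is visible of it) and "extent" ([left, top, right, bottom] in pixels, round what is visible of it).
The state is a dict: "time_s": time; "qpos": joint angles; "qvel": joint speeds; "tau": joint torques, N m; "tcp_pos": TCP position; "eef_rot": TCP orientation; "ft_force": force on the tool from outside, world axes, zero at the start; "ft_torque": the same for the moment, N m; "grip_width": finger opening in m.
Only numpy, scipy, OpenCV 4.12 (cv2) and the standard library are available. Lean on these libraries where they do the work, as an engineer would, in place of code of your own. Each camera call takes 0.05 s, during which the arm holds its last target. There are 200 camera calls.

TASK

Start the crank screw in the clamp's threaded boss without cross-threading it: take the crank by its upright handle and turn it backward (counter-clockwise seen from above) until you feel the screw drop off the start of the thread, then turn it forward (clockwise) one full turn from there. Finish while still gripping the handle, holding the screw still and started one turn deep, not screwed further down, and leave the other things on the bench undisturbed.

Things in the scene. Friction and masses are not known exactly. Their poses are not given: they have to be found in the camera images.
- clamp: Sample-cell clamp fixed to the bench: aluminium base 110 (its x) by 170 (its y) by 14 mm, two pillars, a crossbar (top at 82 mm) and on it a steel threaded boss, 54 mm diameter, 82 to 122 mm above the bench. An upright screw with a crank on top goes through the boss. Origin under the base's centre, at bench height, on the screw's axis; z up. It does not move.
- boss_mouth (a point): Centre of the boss's upper rim, 122 mm above the bench, on the upright axis about which the crank turns.
- handle: Upright grey handle of the crank: a smooth plastic sleeve, 20 mm diameter, 44 mm tall; origin at its centre, about 190 mm above the bench at first, 55 mm from the screw's axis. It spins freely on its pin, so it can stay gripped, gripper yaw unchanged, while led round a circle of 55 mm radius. 1 to 3 N turn the crank; a grip of 10 to 20 N is plenty. Its own rotation means nothing.
- crank_pin (a point): Top of the steel pin that carries the handle, 43 mm above the handle's centre at rest. The flat crank arm's top is 33 mm below that centre. The handle floats on the pin, centred by a spring (200 N/m; from rest it can slide 16 mm up or 10 mm down the pin), so a hand may stay at one height while the screw rises or falls; it then feels the upward push on it change by about 1.6 N when the screw drops.
- screw_hub (a point): Top centre of the crank's hub, on the axis, about 160 mm above the bench; it rises and falls with the screw. The screw with its crank weighs about 0.9 kg, rests on the thread by its own weight and falls by itself at the drop.
- crank (a joint): Turn of crank and screw in rad, growing FORWARD (clockwise seen from above). At 0 the crank arm points from the axis along the clamp's +x; at value a it points a rad clockwise from there. Three turns and more are free either way. Starts between -1 and 1.
- screw (a joint): Screw height in m; 0 is the top of the thread's lead, negative is lower. Right-hand thread, 8 mm pitch: backing raises it 8 mm a turn until, close to 0, it falls off the lead's end to -0.008 (the drop); forward then lowers it 8 mm a turn, to -0.016 after one turn. Starts at -0.0019 to -0.0064: the drop comes after 0.24 to 0.8 turn of backing. Backing past the drop raises it again.
- wash_bottle: white plastic bottle, 60 mm diameter, 125 mm tall, near the clamp; origin under its centre. Bystander
- beaker: small glass beaker, 60 mm rim diameter, 70 mm tall, near the clamp; origin under its centre. Bystander
- vial: small amber vial with black cap, 28 mm diameter, 50 mm tall, near the clamp; origin under its centre. Bystander
- seal_ring: black rubber ring lying flat, 48 mm across, 6 mm thick, near the clamp; origin under its centre. Bystander
- wrench: steel wrench lying on the bench, 160 mm long. Bystander
- mug: blue mug, 80 mm rim diameter, 90 mm tall; origin under its centre. Bystander

How it is judged:
By the outcome, as a careful person would: the job done as asked, in the order asked, and still so for the second after the job is handed in, while the arm keeps its last pose, push and grip.
It also fails if it takes over 72 s, if anything falls off the work surface, if the arm or the gripper's body presses on something with over 40 N, if the wrist force passes 120 N, or if a joint passes its speed limit or range.

## Working session

There is one attempt and no reset: what is moved stays moved. The work goes in short steps, each a Python script; the robot and the scene stay as the last script left them, time stands still between calls to the robot, and variables do not carry over. Pictures are saved under pics/ and viewed, about 8 in all and at most 12, crops included, and the job is handed in when it is done.

```bash
mkdir -p pics; cat > h.py <<'E'
import numpy as np, cv2
from bench import env
def pts(cam, mask, depth):
    c=env.get_calibration(cam);K=np.array(c["camera_matrix"]);T=np.array(c["extrinsics"])
    v,u=np.nonzero(mask&(depth>0));z=depth[v,u]
    p=np.stack([(u-K[0,2])*z/K[0,0],(v-K[1,2])*z/K[1,1],z],1)
    return p@T[:3,:3].T+T[:3,3]
E
python3 - <<'E'
from h import *
print({k:np.round(v,3).tolist() if not isinstance(v,float) else v for k,v in env.get_state().items()})
for cam in("side","top"):
    im,d=env.capture(cam);cv2.imwrite(f"pics/{cam}0.png",im[:,:,::-1])
    print(cam,np.round(env.get_calibration(cam)["extrinsics"],3).tolist())
    for t in("handle","crank_pin","screw_hub","clamp","wash_bottle","beaker","vial","mug","wrench","seal_ring"):
        for m in env.masks_of(t,cam)[:2]:
            if m["p"]<.3: continue
            p=pts(cam,m["mask"],d)
            print(t,round(m["p"],2),m["extent"],len(p),np.round(np.median(p,0),3),np.round(np.percentile(p,2,axis=0),3),np.round(np.percentile(p,98,axis=0),3)) if len(p) else print(t,"nodepth")
E
```

```text
{'time_s': 0.0, 'qpos': [-1.302, 0.126, -0.041, 1.405, 0.0, 1.571], 'qvel': [-0.001, 0.001, 0.0, 0.001, 0.001, 0.001], 'tau': [-0.001, -43.591, 35.292, 0.017, -0.0, -0.0], 'tcp_pos': [0.139, -0.506, 0.25], 'eef_rot': [0.991, 0.134, -0.0, -0.001], 'ft_force': [0.681, 0.387, -0.878], 'ft_torque': [0.044, -0.038, -0.06], 'grip_width': 0.08540389252690726}
side [[0.989, -0.09, 0.113, 0.389], [-0.143, -0.494, 0.858, -1.128], [-0.022, -0.865, -0.501, 0.84], [0.0, 0.0, 0.0, 1.0]]
handle 0.4 [309.9, 218.3, 314.6, 223.0] 65 [ 0.597 -0.049  0.187] [ 0.59  -0.053  0.17 ] [ 0.604 -0.042  0.206]
crank_pin 0.61 [290.1, 208.9, 313.8, 244.1] 374 [ 0.58  -0.046  0.153] [ 0.534 -0.053 -0.002] [0.633 0.222 0.214]
screw_hub 0.67 [286.1, 205.8, 316.9, 243.7] 357 [ 0.578 -0.046  0.154] [ 0.534 -0.053  0.114] [ 0.607 -0.028  0.23 ]
screw_hub 0.55 [248.4, 354.4, 272.6, 412.3] 580 [ 0.405 -0.438  0.006] [ 0.379 -0.509 -0.001] [ 0.437 -0.36   0.01 ]
clamp 0.73 [271.1, 206.0, 313.6, 290.8] 1989 [ 0.543 -0.057  0.07 ] [ 0.491 -0.125 -0.002] [0.608 0.173 0.206]
wash_bottle 0.59 [266.1, 212.6, 287.9, 253.9] 490 [
[... 1038 characters left out ...]
004] [ 0.613 -0.023  0.232]
screw_hub 0.64 [293.5, 182.8, 302.0, 211.6] 169 [ 0.574 -0.038  0.157] [ 0.533 -0.047  0.151] [ 0.6   -0.026  0.232]
clamp 0.65 [270.9, 181.4, 321.0, 237.5] 1733 [ 0.534 -0.035  0.079] [ 0.488 -0.114  0.006] [0.602 0.046 0.207]
wash_bottle 0.53 [245.3, 211.7, 264.1, 232.4] 316 [0.504 0.102 0.088] [ 0.482  0.076 -0.   ] [0.538 0.133 0.128]
beaker 0.5 [330.3, 192.8, 350.7, 210.8] 272 [ 0.595 -0.185  0.029] [ 0.561 -0.208 -0.001] [ 0.615 -0.155  0.072]
mug 0.86 [105.8, 219.0, 138.7, 256.2] 775 [0.471 0.549 0.037] [ 0.411  0.497 -0.   ] [0.51  0.574 0.092]
wrench 0.82 [387.6, 246.7, 436.6, 268.3] 317 [ 0.406 -0.432  0.006] [ 0.38  -0.506 -0.005] [ 0.439 -0.362  0.013]
```

View pics/side0.png

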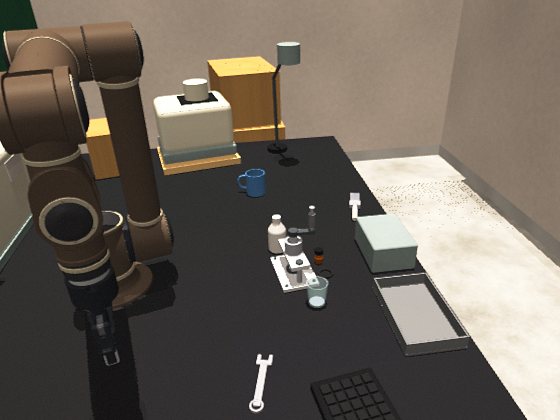

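View pics/top0.png

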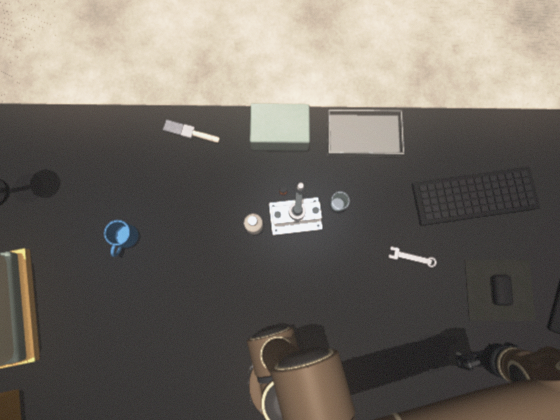

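The side view shows the crank handle at about (311,218) and the boss at (293,245). The top view shows the handle top at (300,185) and the hub at (297,212). Next I fit the axis and handle from the depth data.

```bash
python3 - <<'E'
from h import *
from scipy.optimize import least_squares
def circ(p,r):
    return least_squares(lambda c:np.hypot(*(p[:,:2]-c).T)-r,np.median(p[:,:2],0),loss="soft_l1",f_scale=.002)
for cam,box in(("side",(262,195,335,300)),("top",(262,175,330,245))):
    im,d=env.capture(cam);l,t,r,b=box
    cv2.imwrite(f"pics/{cam}1.png",cv2.resize(im[t:b,l:r,::-1],None,fx=7 if cam=="top" else 5.5,fy=7 if cam=="top" else 5.5,interpolation=cv2.INTER_CUBIC))
    m=np.zeros(d.shape,bool);m[t:b,l:r]=1;p=pts(cam,m,d)
    p=p[(p[:,0]>.46)&(p[:,0]<.68)&(p[:,1]>-.14)&(p[:,1]<.06)]
    for n,a,bb,R in(("pin",.217,.24,.004),("handle",.172,.208,.010),("arm/hub",.148,.163,0),("bossside",.085,.118,.027),("bosstop",.118,.127,0),("bar",.076,.086,0),("base",.009,.018,0)):
        q=p[(p[:,2]>a)&(p[:,2]<bb)]
        if n=="bossside": q=q[np.hypot(q[:,0]-.54,q[:,1]+.035)<.04]
        if len(q)<4: print(cam,n,len(q));continue
        print(cam,n,len(q),np.round(q.mean(0),4),q.min(0).round(3),q.max(0).round(3),*( [np.round(circ(q,R).x,4)] if R else []), [np.round(x,3) for x in cv2.minAreaRect(q[:,:2].astype(np.float32)*1000)])
E
```

```text
side pin 22 [ 0.5989 -0.044   0.2269] [ 0.593 -0.051  0.218] [ 0.605 -0.035  0.231] [ 0.5993 -0.0433] [array([598.979, -42.297]), array([15.136, 11.355]), np.float64(78.923)]
side handle 76 [ 0.598  -0.0482  0.1908] [ 0.59  -0.055  0.173] [ 0.607 -0.04   0.207] [ 0.5997 -0.041 ] [array([598.283, -47.86 ]), array([13.974, 17.477]), np.float64(83.485)]
side arm/hub 149 [ 0.5662 -0.0432  0.1534] [ 0.531 -0.056  0.148] [ 0.609 -0.025  0.162] [array([569.945, -40.212]), array([30.583, 77.166]), np.float64(89.28)]
side bossside 183 [ 0.5423 -0.0548  0.1034] [ 0.518 -0.066  0.085] [ 0.569 -0.015  0.118] [ 0.5448 -0.0361] [array([546.066, -42.525]), array([49.435, 49.569]), np.float64(57.359)]
side bosstop 93 [ 0.5429 -0.0449  0.1209] [ 0.518 -0.067  0.118] [ 0.57  -0.012  0.126] [array([543.813, -40.578]), array([50.216, 52.515]), np.float64(74.44)]
side bar 310 [ 0.5432 -0.0704  0.0806] [ 0.508 -0.12   0.076] [0.58  0.037 0.086] [array([544.767, -40.34 ]), array([ 56.842, 161.484]), np.float64(6.866)]
side base 688 [ 0.5314 -0.0559  0.0128] [ 0.481 -0.128  0.009] [0.644 0.047 0.018] [array
[... 524 characters left out ...]
-39.591]), array([28.21 , 67.615]), np.float64(79.485)]
top bossside 69 [ 0.5328 -0.0355  0.1028] [ 0.515 -0.074  0.085] [0.564 0.    0.118] [ 0.5463 -0.0352] [array([541.465, -36.833]), array([49.114, 73.905]), np.float64(4.55)]
top bosstop 103 [ 0.5384 -0.0347  0.1221] [ 0.519 -0.062  0.118] [ 0.567 -0.011  0.127] [array([542.693, -36.672]), array([50.625, 47.791]), np.float64(89.537)]
top bar 479 [ 0.5414 -0.0334  0.0819] [ 0.509 -0.117  0.076] [0.579 0.042 0.086] [array([544.174, -36.389]), array([ 56.098, 157.426]), np.float64(7.459)]
top base 635 [ 0.5311 -0.0329  0.0138] [ 0.481 -0.135  0.009] [0.668 0.053 0.018] [array([573.262, -42.705]), array([166.5  , 189.724]), np.float64(7.04)]
```

View pics/side1.png

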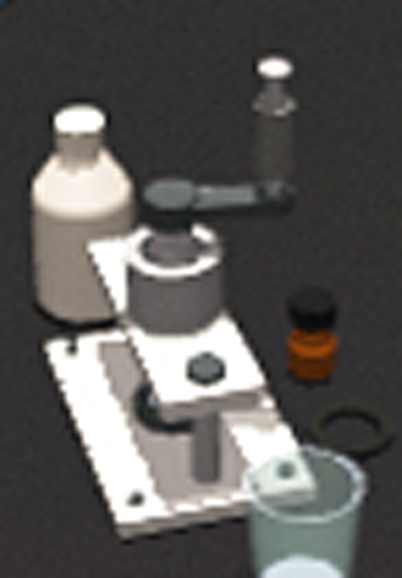

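View pics/top1.png

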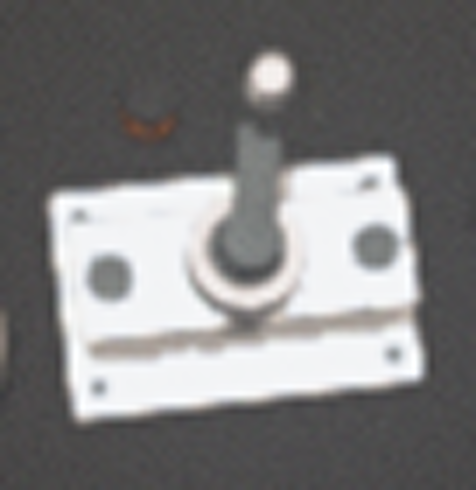

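Axis is about (0.545,-0.036) and the handle about (0.599,-0.042), 54 mm apart against the 55 mm given. The handle centre height is about 0.189. Now I check IK around the circle, approach and grip.

```bash
python3 - <<'E'
from h import *
C=np.array([.545,-.036]);H=np.array([.5993,-.0415]);z=.194;Q=[1,0,0,0]
for a in np.arange(0,2*np.pi,np.pi/4):
    q=env.inverse_kinematics([C[0]+.055*np.cos(a),C[1]+.055*np.sin(a),z],Q); print(None if q is None else np.round(q,2))
env.goto([*H,.30],Q); f0=np.array([env.get_state()["ft_force"] for _ in range(5)])
print(env.get_state()["time_s"],f0.round(2).tolist())
env.line_to([*H,z],max_speed=.08); s=env.get_state();print(s["time_s"],s["tcp_pos"],np.round(s["ft_force"],2))
env.grip(.018); 
for _ in range(4):
    s=env.get_state();print(s["time_s"],np.round(s["tcp_pos"],4),s["grip_width"],np.round(s["ft_force"],2));env.dwell(.1)
im,d=env.capture("side");cv2.imwrite("pics/side2.png",cv2.resize(im[150:300,230:370,::-1],None,fx=4,fy=4,interpolation=cv2.INTER_CUBIC))
E
```

```text
[-0.06  0.27  0.02  1.32  0.    3.08]
[ 0.    0.24 -0.02  1.31  0.   -3.14]
[ 0.03  0.17 -0.11  1.29  0.   -3.11]
[ 0.01  0.1  -0.2   1.28  0.   -3.14]
[-0.07  0.07 -0.23  1.28  0.    3.07]
[-0.15  0.11 -0.18  1.28  0.    2.99]
[-0.17  0.18 -0.1   1.29  0.    2.98]
[-0.13  0.25 -0.01  1.31  0.    3.01]
3.5333 [[0.25, 0.37, -0.14], [0.25, 0.37, -0.14], [0.25, 0.37, -0.14], [0.25, 0.37, -0.14], [0.25, 0.37, -0.14]]
5.0083 [ 0.59959254 -0.04150612  0.19460669] [-0.02  1.11  0.22]
5.6417 [ 0.5993 -0.0417  0.194 ] 0.01883745994231787 [ 0.21 -0.8  -0.06]
5.7417 [ 0.5993 -0.0416  0.194 ] 0.019324995283257543 [-0.54 -0.61 -0.02]
5.8417 [ 0.5993 -0.0417  0.194 ] 0.019032102062161556 [-0.36 -0.46  0.07]
5.9417 [ 0.5993 -0.0416  0.194 ] 0.019255920351413887 [-0.51 -0.99  0.13]
```

View pics/side2.png

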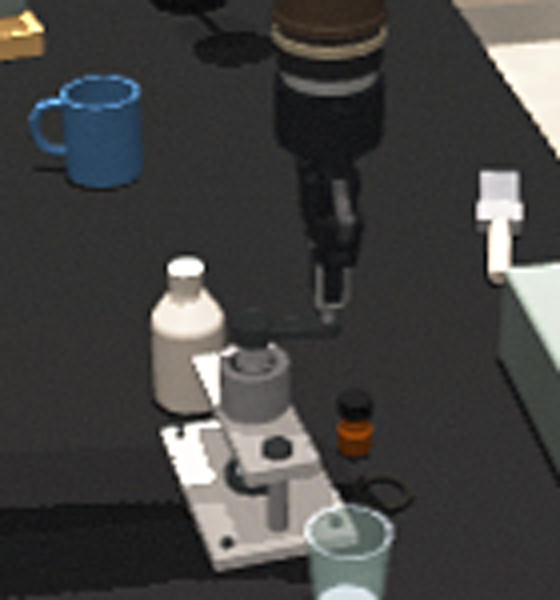

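The handle is between the pads, with the grip closed at 19 mm. The wrist joint sits at 3.08, near its limit, so I'll spin the gripper in place (the sleeve turns freely) to get margin. Then I back in small steps while watching Fz.

```bash
cat >> h.py <<'E'
C=np.array([.545,-.036]);R=.055;Z=.194
def step(a,z=Z,v=.06):
    env.line_to([C[0]+R*np.cos(a),C[1]+R*np.sin(a),z],max_speed=v)
    fs=[]
    for _ in range(3): env.dwell(.02); s=env.get_state(); fs.append(s["ft_force"])
    return s,np.mean(fs,0)
E
python3 - <<'E'
from h import *
s=env.get_state();p=list(s["tcp_pos"])
for y in(.7,-.7):
    Q=[np.cos(y/2),np.sin(y/2),0,0]; q=env.inverse_kinematics([.5993,-.0415,Z],Q);print(y,np.round(q,2))
    if 1.5<q[5]<2.7: break
env.line_to([.5993,-.0415,Z],attitude=Q); s=env.get_state()
print(s["time_s"],np.round(s["qpos"],2),np.round(s["tcp_pos"],4),np.round(s["ft_force"],2))
for a in -.104+np.radians(6)*np.arange(1,7):
    s,f=step(a);print(round(s["time_s"],2),round(a,3),f.round(2),(s["tcp_pos"][:2]-C-R*np.array([np.cos(a),np.sin(a)])).round(4),round(s["grip_width"],4))
    if np.hypot(*f[:2])>12:break
E
```

```text
0.7 [-0.07  0.27  0.02  1.32  0.    2.37]
6.9417 [-0.07  0.27  0.02  1.32 -0.    2.37] [ 0.5993 -0.0415  0.194 ] [-0.51 -1.71 -0.06]
7.24 0.001 [-1.33 -0.   -0.08] [-0.0002  0.0006] 0.0193
7.54 0.105 [-2.45  0.74  0.18] [-0.0002  0.0005] 0.019
7.84 0.21 [-2.03  0.59 -0.07] [-0.0001  0.0004] 0.0188
8.14 0.315 [-2.05  0.15  0.33] [-0.0001  0.0004] 0.0189
8.44 0.42 [-1.9  -0.47  0.28] [-0.0001  0.0003] 0.019
8.74 0.524 [-1.4  -0.24 -0.29] [-0.0001  0.0003] 0.019
```

```bash
python3 - <<'E'
from h import *
a0=.524;hist=[]
for i in range(1,50):
    a=a0+np.radians(6)*i
    s,f=step(a);hist.append(f[2]);flag=""
    if len(hist)>4 and abs(f[2]-np.median(hist[-9:-1]))>.75:
        m=[]
        for _ in range(8): env.dwell(.03);m.append(env.get_state()["ft_force"][2])
        flag=np.round(np.mean(m),2)
    print(round(s["time_s"],2),round(a,3),f.round(2),flag)
    if flag!="" and abs(flag-np.median(hist[-9:-1]))>.75:break
    if np.hypot(*f[:2])>15:break
im,d=env.capture("side");cv2.imwrite("pics/side3.png",cv2.resize(im[150:300,230:370,::-1],None,fx=4,fy=4,interpolation=cv2.INTER_CUBIC))
for cam in("side","top"):
  if cam=="top": im,d=env.capture(cam)
  p=pts(cam,np.ones(d.shape,bool),d);q=p[(np.hypot(*(p[:,:2]-C).T)<.012)&(p[:,2]<.18)];print(cam,len(q),np.percentile(q[:,2],[10,50,90]).round(4))
E
```

```text
9.04 0.629 [-1.38 -0.42  0.53] 
9.34 0.733 [-0.76 -0.38 -0.06] 
9.64 0.838 [-0.37  0.02  0.15] 
9.94 0.943 [-0.54  0.56 -0.22] 
10.24 1.048 [-0.42  0.54  0.31] 
10.54 1.152 [-0.1   1.47  0.76] 
10.84 1.257 [-0.06  2.36  0.12] 
11.14 1.362 [-0.07  1.73  0.27] 
11.44 1.466 [-0.55  2.79  0.65] 
11.74 1.571 [-0.4   2.94  0.09] 
12.04 1.676 [-1.55  3.43  0.44] 
12.34 1.781 [-1.52  3.81  0.4 ] 
12.64 1.885 [-1.81  4.2   0.76] 
12.94 1.99 [-2.61  3.7   0.7 ] 
13.24 2.095 [-3.08  3.76  0.1 ] 
13.54 2.2 [-3.53  4.31  0.84] 
13.84 2.304 [-3.87  3.18  0.88] 
14.14 2.409 [-4.6   3.11  1.03] 
14.44 2.514 [-4.62  2.42  0.86] 
14.74 2.618 [-4.28  1.41  0.64] 
15.04 2.723 [-5.19  2.21  0.6 ] 
15.34 2.828 [-5.28  0.39  0.77] 
15.64 2.933 [-4.81  0.04  0.68] 
15.94 3.037 [-4.64 -0.56  0.99] 
16.24 3.142 [-4.45 -0.57  0.83] 
16.54 3.247 [-3.35 -0.94 -0.62] -0.58
side 46 [0.119  0.1502 0.1532]Traceback (most recent call last):
  File "<stdin>", line 16, in <module>
    return _quantile_unchecked(
        a, q, axis, out, overwrite_input, method, keepdims, weights)
    return _ureduce(a,
                    func=_quantile_ureduce_func,
    ...<5 lines>...
                    overwrite_input=overwrite_input,
                    method=method)
    r = func(a, **kwargs)
    result = _quantile(arr,
                       quantiles=q,
    ...<2 lines>...
                       out=out,
                       weights=wgt)
    slices_having_nans = np.isnan(arr[-1, ...])
                                  ~~~^^^^^^^^^
IndexError: index -1 is out of bounds for axis 0 with size 0
```

View pics/side3.png

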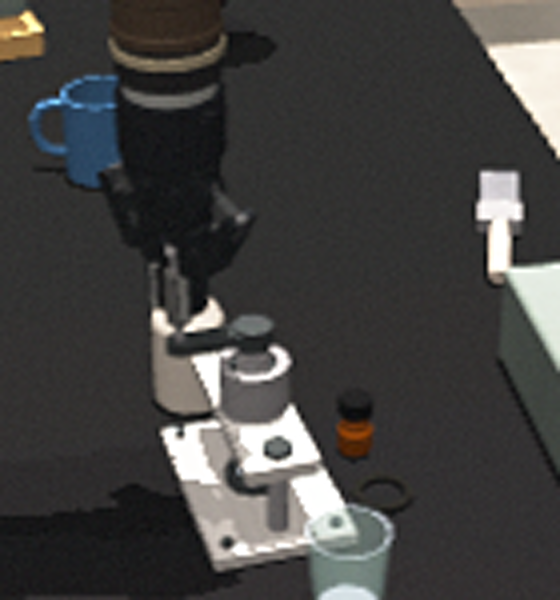

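Drop felt: Fz fell 1.45 N between 3.142 and 3.247 rad, after about 0.53 turn of backing, and it stayed down. The picture shows the crank pointing back-left, with the hub at about (250,325). Now one full forward turn from about 3.20 rad, lowering the hand 8 mm with the screw.

```bash
python3 - <<'E'
from h import *
ad=3.20;N=60;log=[]
for k in range(0,N+1):
    fr=k/N; s,f=step(ad-2*np.pi*fr, Z-.008*fr)
    log.append(f)
    if k%6==0: print(round(s["time_s"],2),k*6,f.round(2),round(s["grip_width"],4))
    if np.hypot(*f[:2])>20 or abs(f[2])>8: print("STOP",k,f);break
env.dwell(.3);s=env.get_state();print(s["time_s"],np.round(s["tcp_pos"],4),np.round(s["ft_force"],2),np.round(s["qpos"],2))
im,d=env.capture("side");cv2.imwrite("pics/side4.png",cv2.resize(im[150:300,230:370,::-1],None,fx=4,fy=4,interpolation=cv2.INTER_CUBIC))
p=pts("side",np.ones(d.shape,bool),d);q=p[(np.hypot(*(p[:,:2]-C).T)<.012)&(p[:,2]<.18)];print(len(q),np.percentile(q[:,2],[10,50,90]).round(4))
E
```

```text
17.21 0 [-3.3  -0.61 -0.83] 0.0188
19.01 36 [-2.91  3.25 -0.45] 0.0189
20.81 72 [-0.81  4.86 -0.69] 0.0187
22.61 108 [ 1.72  3.01 -0.74] 0.0188
24.41 144 [ 0.88 -0.23 -0.45] 0.0186
26.21 180 [-2.32 -1.16 -0.69] 0.0189
28.01 216 [-4.3   1.57 -0.84] 0.0186
29.81 252 [-2.07  3.93 -0.58] 0.0188
31.61 288 [ 0.36  3.35 -0.91] 0.0189
33.41 324 [-0.49  0.6  -0.78] 0.0188
35.21 360 [-2.33  1.07 -0.66] 0.0184
35.5083 [ 0.49   -0.0391  0.1859] [-2.45  0.99 -0.99] [-0.08  0.07 -0.24  1.26  0.    2.36]
40 [0.1194 0.1439 0.1456]
```

View pics/side4.png

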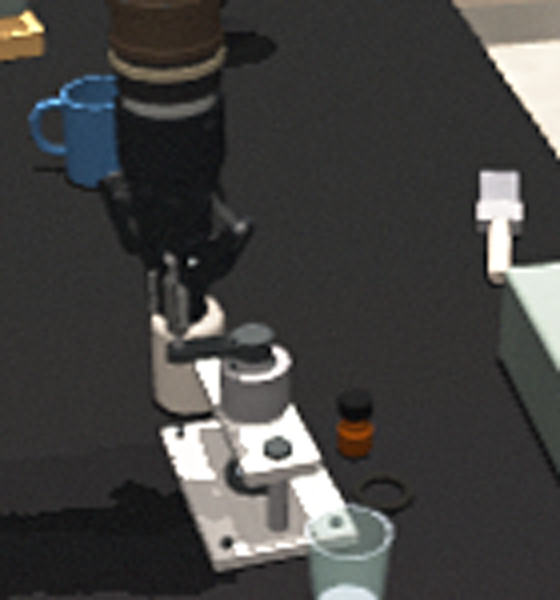

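The crank is back in the same direction as at the drop, and the hub is about 7 mm lower. The handle is still gripped and the bystanders in view haven't moved. Handing in.

```bash
python3 -c "
from bench import env
env.dwell(.3);print(env.get_state()['qvel']);env.job_done()"
```

```text
[ 9.42407608e-04  5.99495338e-04  1.61158614e-04 -2.38536971e-05
 -1.75750998e-03 -1.87563864e-04]
the job is handed in; nothing more can be done
```

The screw is started one turn deep, and I handed the job in at about 36 s with the handle still gripped and the arm at rest.

- **Backing:** I turned the crank counter-clockwise about 0.53 turn. The upward push on the hand then fell by about 1.45 N (1.6 N expected) and stayed down, which I took as the drop.
- **Forward turn:** I then turned it clockwise 360° from about the drop angle, lowering the hand 8 mm with the screw. The drop fell within one 6° step, so the angle is uncertain by about 3°.
- **Final checks:** During the forward turn the vertical force stayed steady and the sideways force at the printed checks stayed under 5 N. The depth image put the hub 6.3 to 7.6 mm lower than just after the drop, against 8 mm expected, which fits within camera error.
- **Bystanders:** Nothing visible in the last close-up had moved. The wrench was outside that crop, but the arm did not go near it at bench height.
- **Snags:** My first gripper yaw left the wrist joint close to its limit, so I spun the gripper in place on the free-turning sleeve before starting. The top camera's hub-height check after the drop gave no reading, so hub heights come from the side camera only.

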